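Open the glazed stock cabinet, latched leaf first

TASK

Running is over for the evening, and the small glazed stock cabinet must stand open so that the locomotives can be put away. Open its latched leaf first, the one whose cover strip laps over the other leaf, and swing it wide open, about square to the cabinet front; only then swing the freed plain leaf wide open as well. Leave the track gauge lying where it is on the cabinet roof, and let go of the doors.

Things in the scene. Friction and masses are not known exactly. Their poses are not given: they have to be found in the camera images.
- strip_leaf (a joint): Latched leaf: right-hand as the robot sees it, hinged at its right end, 175 mm wide, top at 158 mm (roof 170, latch 185). A wooden strip on its free edge laps 17 mm over the other leaf; a sprung snap latch on the roof holds its top edge. rad: 0 shut, grows swinging out to the robot, stop 1.8, stays where left. The latch snaps free in the first 0.1 rad at 5 to 10 N at the post; then about 1 N.
- plain_leaf (a joint): Plain leaf: left-hand as the robot sees it, hinged at its left end, same size, no strip and no latch. Wood frame 12 mm thick with a clear pane, like the other. rad: 0 shut, grows swinging out to the robot, stop 1.8, stays where left; about 1 N at the post moves it. It lies behind the other leaf's strip: pulled while that leaf is shut, it only strains strip and latch, which is a fault.
- strip_leaf_post (a point): Grip point on the latched leaf's pull: axis of an upright round steel post, 10 mm thick, 152 mm above the table; post top 177 mm, foot arm at 107 to 117 mm, free all round between; 34 mm clear to the leaf. Frame turns with the leaf: z up, x square to the leaf (into the cabinet when shut), y along it (robot's left when shut). Hinge axis at x = +45, y = -120 mm in this frame.
- plain_leaf_post (a point): Grip point on the plain leaf's pull: an equal post at the same height, 100 mm left of the other when both are shut. Frame turns with the leaf: z up, x square to the leaf (into the cabinet when shut), y along it (robot's left when shut). Hinge axis at x = +45, y = +120 mm in this frame.
- gauge: Steel track gauge, 60 x 22 x 11 mm, loose on the rear half of the cabinet roof (170 mm above the table); origin at the centre of its underside. A bystander. (A transformer box with knob, 90 mm high, and a locomotive cradle, 55 mm high, stand beside the cabinet; a flat coaster lies near the robot.)

How it is judged:
On the way:
1. the latched leaf is swung wide open (70 degrees or more) while the plain leaf is still shut (value of joint strip_leaf above 1.2 rad and value of joint plain_leaf below 0.15 rad), for 0.2 s.
At the end, for the whole second after the job is handed in: Both leaves stand open by at least 1.2 rad (about 70 degrees) and are at rest, and the track gauge lies on the cabinet roof within 20 mm of where it was (value of joint each of strip_leaf, plain_leaf above 1.2 rad and velocity of joint strip_leaf between -0.1 and 0.1 rad/s and velocity of joint plain_leaf between -0.1 and 0.1 rad/s and distance of gauge from where it was at the start of the episode below 0.02 m); the robot touches nothing.
It fails at once if the plain leaf is forced open (more than 0.15 rad) before the latched leaf has been swung open (less than 0.6 rad) (value of joint plain_leaf above 0.15 rad and value of joint strip_leaf below 0.6 rad).
It fails at once if the track gauge is shifted by more than 20 mm (distance of gauge from where it was at the start of the episode above 0.02 m).
It also fails if it takes over 54 s, if anything falls off the work surface, if the arm or the gripper's body presses on something with over 40 N, if the wrist force passes 120 N, or if a joint passes its speed limit or range.

ROBOT

A 6-joint arm with a two-finger parallel gripper is mounted at the origin on the work surface. World frame = base frame: x ahead of the robot, y to its left, z up, the work surface at z = 0. Lengths are in m, angles in rad, forces in N, time in s.
With the tool pointing down it reaches from about 0.3 to 0.775 m from the base axis. Payload 14.6 kg.
Tool frame: the origin (TCP) lies midway between the tips of the shut fingers; the grasp point (between the pads) lies 19 mm behind it (ctrl.tcp_to_grasp is the z of the grasp point in the tool frame, in m); z points along the fingers, y is the line along which they close (so a half turn about z gives the same grasp; the last joint's range is limited). The gripper opens to 94 mm and grips with 3 to 60 N. Pads are 16 mm wide; open, the fingers measure 119 mm over their backs; the gripper's body (75 mm by 177 mm) begins 78 mm behind the grasp point.
Start: joints at [-1.368, 0.3, 1.521, -0, 1.321, -0.067], TCP at [0.147, -0.53, 0.205] pointing down, gripper open.
Joint ranges: [-3.03, 3.03], [-0.79, 2.21], [0.23, 2.52], [-1.04, 4.18], [0, 3.07], [-2.55, 2.55]. Speed limits (rad/s): [2.22, 2.22, 2.57, 3.14, 3.14, 3.14].

INTERFACE

Orientations are given as [roll, pitch, yaw] about the fixed x, y, z axes, in that order (R = Rz(yaw) Ry(pitch) Rx(roll)).
In Python, from station import monitor, camera, ctrl gives the robot as it stands.
- The arm moves only by the tool apply_moves, never from a script. Its argument "plan" is one flat list of numbers, 4 for each row, row after row: the shift along the tool's x, y, z in mm, then the turn about the tool's z in rad. In form: [dx, dy, dz, spin, dx, dy, dz, spin, ...]. A call has 1 to 20 rows; each row shifts and turns the commanded pose from where the row before left it, along the tool's axes as they then stand; what a row does not reach is not made up. A row lasts 1/10 s, in which the tool goes at most 50 mm and 8.59 degrees, less where a joint would pass 70% of its speed; a pose out of reach is approached as far as the arm can. A call is refused whole if a number of a shift passes 50 or a number of a turn 0.15, either way. A call with a gripper value outside its range is refused whole. "hand" is the gripper command: -1 is shut, 1 is fully open, values between are in proportion, set as the call begins (left out, the last holds). The fingers move at their own pace and stop on an object; "squeeze" is the grip in N (left out, the last holds). Time passes only in rows, so rows that do not move let the fingers close. It gives the time, the measured TCP pose, the force, the opening and the grip force at its end, in the units of the state.
- monitor.get_obs(): the state, without advancing time (a new reading comes with each control period).
- camera(name): name is "scene" or "top" or "wrist"; returns a dict with "image" (480x640x3 uint8, red, green, blue), "range_z" (480x640 float32, m along the optical axis (not along the pixel's ray), 0 where there is no reading), "mtx" (3x3 intrinsics, pixels), "distortion" ([k1, k2, p1, p2, k3] as OpenCV has them; the pictures are not rectified), "rvec" (rotation vector, rad) and "tvec" (3), from world to camera coordinates, as OpenCV has them. Camera axes: x right, y down, z forward; pixel columns grow to the right and rows downward; lengths in m; the calibration is good to about 2 mm. A picture is of the moment at which its call begins.
- ctrl.hand_in(): hands the job in; it is judged then, once.
The state is a dict: "time_s": time; "qpos": joint angles; "joint_vel": joint speeds; "tau": joint torques, N m; "ee_pos": TCP position; "eef_rot": TCP orientation; "force": force on the tool from outside, world axes, zero at the start; "moment": the same for the moment, N m; "grip_width": finger opening in m; "grip_force": force on a finger pad.
Only numpy, scipy, OpenCV 4.12 (cv2) and the standard library are available. Lean on these libraries where they do the work, as an engineer would, in place of code of your own. Each camera call takes 0.05 s, during which the arm holds its last target. There are 200 camera calls.

## Working session

There is one attempt and no reset: what is moved stays moved. The work goes in short steps, Python scripts to look and compute and a tool call to move; the robot and the scene stay as the last step left them, time stands still between calls to the robot, and variables do not carry over. Pictures are saved under pics/ and viewed, at most 10 in all, crops included, and the job is handed in when it is done.

Besides the shell and the picture viewer there is one more tool, called after ">>>" by a JSON object that holds its "op" and its "data". apply_moves: Moves the arm, as the interface text tells. Its arguments: {"type":"object","properties":{"plan":{"type":"array","items":{"type":"number"}},"hand":{"type":"number"},"squeeze":{"type":"number"}},"required":["plan"]}

```bash
mkdir -p pics; ls
python3 - <<'E'
from station import monitor,camera,ctrl
import cv2,numpy as np
o=monitor.get_obs();print(o['time_s'],o['ee_pos'],o['eef_rot'],o['grip_width'],ctrl.tcp_to_grasp)
for n in['scene','top']:
    c=camera(n);np.savez('pics/%s0.npz'%n,**c);cv2.imwrite('pics/%s0.png'%n,c['image'][:,:,::-1])
    R=cv2.Rodrigues(c['rvec'])[0];print(n,(-R.T@np.array(c['tvec']).ravel()).round(3),R.round(2).tolist(),c['mtx'])
E
```

```text
pics
0.0 [ 0.1465405  -0.52984196  0.2048867 ] [-3.14043883e+00 -6.89450822e-05  2.69792762e-01] 0.09374305700111041 -0.0188
scene [0.594 0.199 0.749] [[-0.85, -0.53, -0.01], [-0.5, 0.81, -0.32], [0.17, -0.27, -0.95]] [[475.19201752   0.         317.34873161]
 [  0.         475.19201752 244.06515566]
 [  0.           0.           1.        ]]
top [0.528 0.041 1.   ] [[-0.01, -1.0, -0.01], [-0.98, 0.01, -0.17], [0.17, 0.01, -0.98]] [[573.40321932   0.         310.80253692]
 [  0.         573.40321932 241.86291105]
 [  0.           0.           1.        ]]
```

View pics/scene0.png

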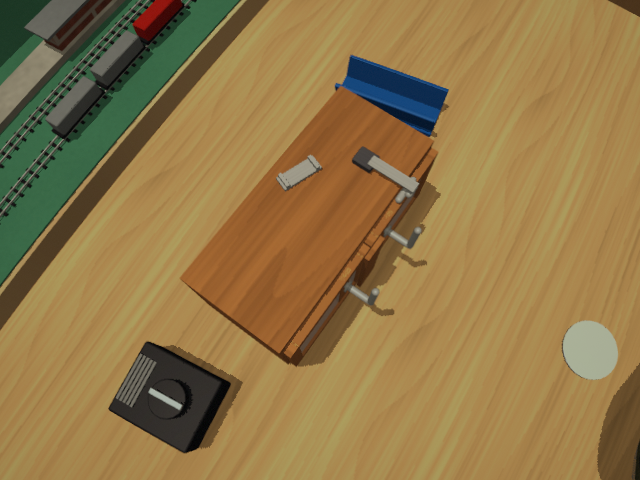

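View pics/top0.png

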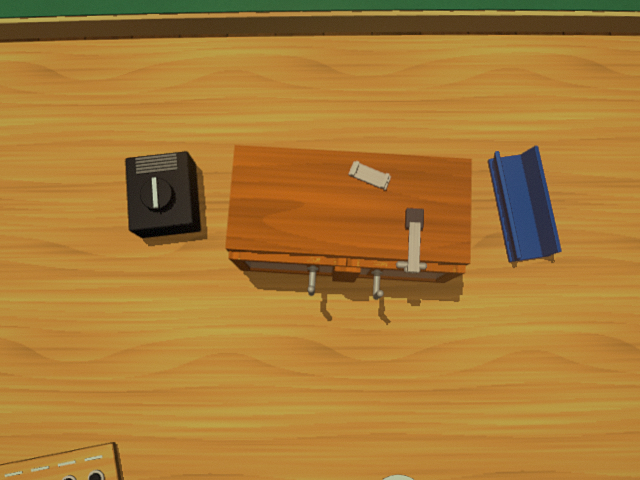

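The scene view shows the post tops near (417,231) for the strip leaf and (374,293) for the plain leaf. In the top view they are near (379,295) and (312,291). The latch is on the right leaf and the gauge is at (370,175). I'll measure these now.

```bash
cat > h.py <<'E'
import cv2,numpy as np
def ray(c,uv,z):
    R=cv2.Rodrigues(c['rvec'])[0];t=np.array(c['tvec']).ravel()
    p=cv2.undistortPoints(np.array([[uv]],float),c['mtx'],c['distortion']).ravel()
    C=-R.T@t;d=R.T@np.array([p[0],p[1],1]);return C+d*(z-C[2])/d[2]
def cloud(c):
    v,u=np.mgrid[0:480,0:640];p=cv2.undistortPoints(np.stack([u.ravel(),v.ravel()],1).astype(float)[:,None],c['mtx'],c['distortion'])[:,0]
    z=c['range_z'].reshape(-1,1);R=cv2.Rodrigues(c['rvec'])[0]
    return ((np.c_[p,np.ones(len(p))]*z-np.array(c['tvec']).ravel())@R).reshape(480,640,3)
E
python3 - <<'E'
from h import *
for n,pts in [('scene',{'strip':(417,231),'plain':(374,293),'gauge':(299,172)}),('top',{'strip':(379,295),'plain':(312,291),'gauge':(370,175)})]:
    c=dict(np.load('pics/%s0.npz'%n));P=cloud(c)
    for k,u in pts.items(): print(n,k,ray(c,u,.177).round(4))
    if n=='top':
        for u in[(234,147),(471,159),(470,262),(227,249)]:print('roof',ray(c,u,.17).round(4))
    hsv=cv2.cvtColor(c['image'],cv2.COLOR_RGB2HSV)
    # grey metal, post heights
    m=(hsv[...,1]<70)&(P[...,2]>.168)&(P[...,2]<.182)&(c['range_z']>0)
    k,l,s,ce=cv2.connectedComponentsWithStats(m.astype(np.uint8))
    for i in range(1,k):
        if s[i,4]>8: print(n,s[i].tolist(),np.median(P[l==i],0).round(4))
E
```

```text
scene strip [ 0.599  -0.0465  0.177 ]
scene plain [0.6061 0.0534 0.177 ]
scene gauge [ 0.7737 -0.0384  0.177 ]
scene [353, 147, 25, 25, 240] [ 0.7085 -0.0961  0.1809]
scene [276, 155, 46, 36, 682] [ 0.7744 -0.0376  0.1747]
scene [405, 186, 13, 12, 57] [ 0.6326 -0.089   0.173 ]
scene [414, 227, 7, 9, 47] [ 0.5993 -0.0475  0.1744]
scene [372, 288, 7, 8, 44] [0.6061 0.0507 0.1749]
top strip [ 0.5948 -0.0494  0.177 ]
top plain [0.6014 0.0467 0.177 ]
top gauge [ 0.7733 -0.0411  0.177 ]
roof [0.8219 0.1634 0.17  ]
roof [ 0.7992 -0.1954  0.17  ]
roof [ 0.6422 -0.1847  0.17  ]
roof [0.6649 0.1711 0.17  ]
top [351, 162, 39, 25, 331] [ 0.7737 -0.0393  0.1759]
top [397, 262, 8, 5, 14] [ 0.6403 -0.085   0.1696]
top [419, 264, 8, 4, 15] [ 0.6372 -0.1144  0.1687]
top [308, 285, 6, 8, 32] [0.6051 0.0488 0.1764]
top [376, 290, 7, 6, 25] [ 0.5977 -0.0507  0.1764]
```

```bash
cat >> h.py <<'E'
def rows(start,wps):
    """poses x,y,z (m), yaw; prints rounded rows, tracking the rounding"""
    x,y,z,a=start;out=[]
    for X,Y,Z,A in wps:
        dx,dy=(X-x)*1e3,(Y-y)*1e3;c,s=np.cos(a),np.sin(a)
        r=[round(c*dx+s*dy),round(s*dx-c*dy),round((z-Z)*1e3),round(a-A,2)]
        out+=r;x+=(c*r[0]+s*r[1])/1e3;y+=(s*r[0]-c*r[1])/1e3;z-=r[2]/1e3;a-=r[3]
    for i in range(0,len(out),80): print(out[i:i+80])
    print('end',x,y,z,a)
def lin(s,e,n): return [np.array(s)+(np.array(e)-np.array(s))*(i+1)/n for i in range(n)]
E
python3 -c "
from h import *
s=(.1465,-.5298,.2049,.27);rows(s,lin(s,(.599,-.049,.205,-.065),20))"
```

```text
[28, -17, 0, np.float64(0.02), 28, -18, 0, np.float64(0.01), 28, -18, 0, np.float64(0.02), 27, -18, 0, np.float64(0.02), 27, -19, 0, np.float64(0.01), 27, -20, 0, np.float64(0.02), 26, -20, 0, np.float64(0.02), 26, -20, 0, np.float64(0.01), 26, -21, 0, np.float64(0.02), 25, -21, 0, np.float64(0.02), 25, -21, 0, np.float64(0.01), 25, -22, 0, np.float64(0.02), 24, -23, 0, np.float64(0.02), 24, -23, 0, np.float64(0.01), 23, -23, 0, np.float64(0.02), 24, -23, 0, np.float64(0.02), 22, -24, 0, np.float64(0.01), 23, -25, 0, np.float64(0.02), 21, -24, 0, np.float64(0.02), 22, -25, 0, np.float64(0.02)]
end 0.5991051388990104 -0.049505371090075564 0.2049 -0.07
```

>>> {"op": "apply_moves", "data": {"plan": [28,-17,0,0.02,28,-18,0,0.01,28,-18,0,0.02,27,-18,0,0.02,27,-19,0,0.01,27,-20,0,0.02,26,-20,0,0.02,26,-20,0,0.01,26,-21,0,0.02,25,-21,0,0.02,25,-21,0,0.01,25,-22,0,0.02,24,-23,0,0.02,24,-23,0,0.01,23,-23,0,0.02,24,-23,0,0.02,22,-24,0,0.01,23,-25,0,0.02,21,-24,0,0.02,22,-25,0,0.02], "hand": 1}}

```text
time_s: 2.1
ee_pos: [0.5999, -0.0487, 0.2051]
eef_rot: [3.142, 0.001, -0.071]
force: [-0.0, 0.6, 0.3]
grip_width: 0.0938
grip_force: 0.0
```

Run:
```python
from station import monitor,camera
from h import *
o=monitor.get_obs();print(o['time_s'],o['ee_pos'],o['eef_rot'],o['qpos'],o['force'])
c=camera('wrist');cv2.imwrite('pics/w1.png',c['image'][:,:,::-1])
P=cloud(c);hsv=cv2.cvtColor(c['image'],cv2.COLOR_RGB2HSV)
m=(hsv[...,1]<70)&(P[...,2]>.168)&(P[...,2]<.182)&(c['range_z']>0)
k,l,s,ce=cv2.connectedComponentsWithStats(m.astype(np.uint8))
for i in range(1,k):
    if s[i,4]>30: print(s[i].tolist(),np.median(P[l==i],0).round(4))
```

```text
2.1 [ 0.599907   -0.04873941  0.20510268] [ 3.14158992e+00  6.65175253e-04 -7.09096073e-02] [-1.41891037e-01  4.17013083e-01  1.36383535e+00 -5.10215306e-05
  1.36140752e+00  1.49982552e+00] [-0.02353797  0.63723868  0.28521571]
[390, 62, 15, 13, 35] [ 0.7033 -0.0955  0.1815]
[382, 194, 10, 15, 100] [ 0.6342 -0.0892  0.1735]
[150, 257, 13, 14, 123] [0.606  0.0482 0.1756]
```

View pics/w1.png

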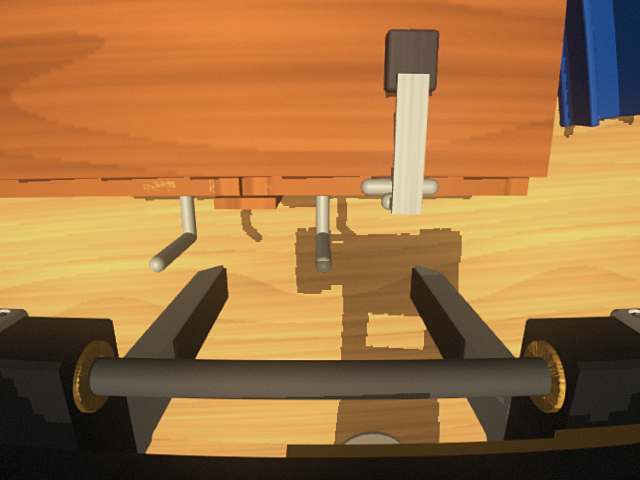

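In the wrist view the strip post top (323,265) sits midway between the fingertips (222 and 415). The plain post tip at (157,264) is well outside the left finger. I'll descend and grip.

>>> {"op": "apply_moves", "data": {"plan": [0,0,24,0,0,0,24,0,0,0,23,0,0,0,0,0]}}

```text
time_s: 2.55
ee_pos: [0.5977, -0.0497, 0.1312]
eef_rot: [-3.141, 0.006, -0.07]
force: [-0.1, 0.0, 0.8]
grip_width: 0.0941
grip_force: 0.0
```

>>> {"op": "apply_moves", "data": {"plan": [0,0,0,0,0,0,0,0,0,0,0,0,0,0,0,0,0,0,0,0,0,0,0,0,0,0,0,0,0,0,0,0], "hand": -1, "squeeze": 25}}

```text
time_s: 3.35
ee_pos: [0.5993, -0.0499, 0.1344]
eef_rot: [-3.142, 0.0, -0.07]
force: [-0.7, 0.2, -0.1]
grip_width: 0.0335
grip_force: 0.0
```

Run:
```python
from station import monitor
from h import *
o=monitor.get_obs();p=o['ee_pos'];a=o['eef_rot'][2];print(p,a,o['force'],o['grip_width'],o['grip_force'])
yaw=-.065;h=np.array([.636,-.172]);print(np.linalg.norm(p[:2]-h))
def P(t):
    b=yaw+t;return (h[0]-.045*np.cos(b)-.12*np.sin(b), h[1]-.045*np.sin(b)+.12*np.cos(b),p[2],-.07+t)
s=(*P(0)[:2],p[2],-.07)
t=np.r_[np.linspace(.02,.2,9),np.linspace(.25,1.5,26)]
rows(s,[P(x) for x in t]);print(len(t),P(1.5))
```

```text
[ 0.59927246 -0.04990731  0.13444816] -0.07024813489254012 [-0.66109893  0.16462935 -0.09993692] 0.03352606298672385 0.0
0.1274972064980451
[-2, 1, 0, np.float64(-0.02), -3, 1, 0, np.float64(-0.02), -3, 1, 0, np.float64(-0.02), -2, 1, 0, np.float64(-0.03), -3, 1, 0, np.float64(-0.02), -3, 1, 0, np.float64(-0.02), -2, 1, 0, np.float64(-0.02), -3, 1, 0, np.float64(-0.03), -3, 1, 0, np.float64(-0.02), -6, 3, 0, np.float64(-0.05), -6, 2, 0, np.float64(-0.05), -6, 3, 0, np.float64(-0.05), -6, 2, 0, np.float64(-0.05), -6, 3, 0, np.float64(-0.05), -5, 2, 0, np.float64(-0.05), -6, 2, 0, np.float64(-0.05), -6, 3, 0, np.float64(-0.05), -6, 2, 0, np.float64(-0.05), -6, 3, 0, np.float64(-0.05), -6, 2, 0, np.float64(-0.05)]
[-6, 3, 0, np.float64(-0.05), -6, 2, 0, np.float64(-0.05), -6, 2, 0, np.float64(-0.05), -6, 3, 0, np.float64(-0.05), -6, 2, 0, np.float64(-0.05), -6, 3, 0, np.float64(-0.05), -6, 2, 0, np.float64(-0.05), -6, 3, 0, np.float64(-0.05), -5, 2, 0, np.float64(-0.05), -6, 2, 0, np.float64(-0.05), -6, 3, 0, np.float64(-0.05), -6, 2, 0, np.float64(-0.05), -6, 3, 0, np.float64(-0.05), -6, 2, 0, np.float64(-0.05), -6, 3, 0, np.float64(-0.05)]
end 0.5114582760482934 -0.20039544125251751 0.13444816005737054 1.4300000000000006
35 (np.float64(0.5110126685717203), np.float64(-0.20034020081857873), np.float64(0.13444816005737054), 1.43)
```

>>> {"op": "apply_moves", "data": {"plan": [0,0,0,0,0,0,0,0,0,0,0,0,0,0,0,0,0,0,0,0,0,0,0,0,0,0,0,0]}}

```text
time_s: 4.05
ee_pos: [0.5992, -0.0513, 0.1344]
eef_rot: [3.14, 0.0, -0.071]
force: [-0.1, -9.1, -0.8]
grip_width: 0.0094
grip_force: 25.0
```

>>> {"op": "apply_moves", "data": {"plan": [-2,1,0,-0.02,-3,1,0,-0.02,-3,1,0,-0.02,-2,1,0,-0.03,-3,1,0,-0.02,-3,1,0,-0.02,-2,1,0,-0.02,-3,1,0,-0.03,-3,1,0,-0.02,0,0,0,0]}}

```text
time_s: 5.05
ee_pos: [0.5756, -0.0607, 0.1344]
eef_rot: [3.14, -0.001, 0.13]
force: [2.2, -7.7, -2.6]
grip_width: 0.0093
grip_force: 25.0
```

>>> {"op": "apply_moves", "data": {"plan": [-6,5,0,-0.05,-6,2,0,-0.05,-6,3,0,-0.05,-6,2,0,-0.05,-6,3,0,-0.05,-5,2,0,-0.05,-6,2,0,-0.05,-6,3,0,-0.05,-6,2,0,-0.05,-6,3,0,-0.05,-6,2,0,-0.05]}}

```text
time_s: 6.15
ee_pos: [0.5246, -0.1092, 0.1344]
eef_rot: [-3.138, 0.001, 0.682]
force: [-8.0, 6.5, 5.3]
grip_width: 0.0096
grip_force: 25.0
```

>>> {"op": "apply_moves", "data": {"plan": [-6,3,0,-0.05,-6,2,0,-0.05,-6,2,0,-0.05,-6,3,0,-0.05,-6,2,0,-0.05,-6,3,0,-0.05,-6,2,0,-0.05]}}

```text
time_s: 6.85
ee_pos: [0.5088, -0.1521, 0.1344]
eef_rot: [-3.138, 0.001, 1.032]
force: [-8.5, 2.4, 4.1]
grip_width: 0.0097
grip_force: 25.0
```

>>> {"op": "apply_moves", "data": {"plan": [-6,3,0,-0.05,-5,2,0,-0.05,-6,2,0,-0.05,-6,3,0,-0.05,-6,2,0,-0.05,-6,3,0,-0.05,-6,2,0,-0.05,-6,3,0,-0.05,0,0,0,0,0,0,0,0]}}

```text
time_s: 7.85
ee_pos: [0.5104, -0.2037, 0.1344]
eef_rot: [-3.138, 0.001, 1.429]
force: [-15.0, -3.3, 6.6]
grip_width: 0.0094
grip_force: 25.0
```

Run:
```python
from station import monitor,camera
import cv2
o=monitor.get_obs();print(o['time_s'],o['ee_pos'],o['eef_rot'],o['qpos'],o['force'])
c=camera('top');cv2.imwrite('pics/t2.png',c['image'][:,:,::-1])
```

```text
7.85 [ 0.51044099 -0.20368796  0.13438942] [-3.13778428e+00  9.86250581e-04  1.42934742e+00] [-0.4453      0.36898375  1.6015363  -0.00225539  1.17441236 -0.30297496] [-15.02701371  -3.30643765   6.5739574 ]
```

View pics/t2.png

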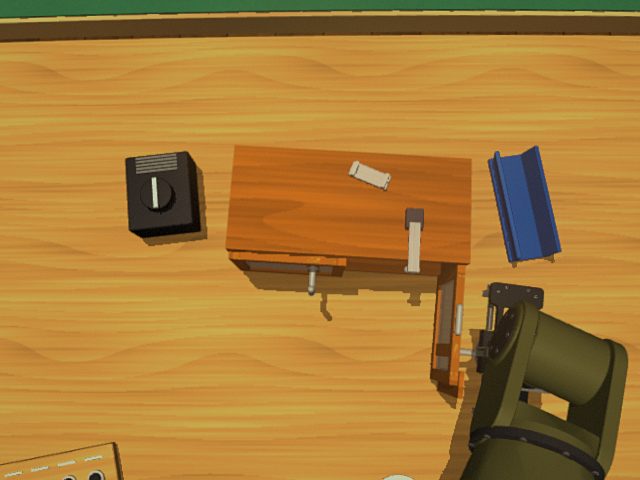

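The top view shows the strip leaf standing about square, with its free end at (450,380). The plain leaf is shut and the gauge is unmoved at (370,175). Next I release and lift.

>>> {"op": "apply_moves", "data": {"plan": [0,0,0,0,0,0,0,0,0,0,0,0,0,0,0,0], "hand": -0.3}}

```text
time_s: 8.3
ee_pos: [0.5122, -0.2028, 0.1345]
eef_rot: [3.141, -0.0, 1.43]
force: [-0.9, -0.5, 0.4]
grip_width: 0.0327
grip_force: 0.0
```

>>> {"op": "apply_moves", "data": {"plan": [0,0,8,0,0,0,-8,0,0,0,-12,0,0,0,-20,0,0,0,-20,0,0,0,-20,0,0,0,0,0]}}

```text
time_s: 9.0
ee_pos: [0.5131, -0.2034, 0.2101]
eef_rot: [3.136, 0.002, 1.43]
force: [-0.3, 0.9, -0.8]
grip_width: 0.033
grip_force: 0.0
```

Run:
```python
from station import monitor
from h import *
o=monitor.get_obs();p=o['ee_pos'];a=o['eef_rot'][2];print(o['time_s'],p,a,o['force'])
s=(*p,a);rows(s,lin(s,(.6055,.0495,.206,3.077),16))
```

```text
9.0 [ 0.51312492 -0.20337075  0.21011872] 1.4298442862763978 [-0.2952465   0.87738216 -0.84455331]
[16, 3, 0, np.float64(-0.1), 16, 6, 1, np.float64(-0.11), 16, 7, 0, np.float64(-0.1), 14, 8, 0, np.float64(-0.1), 14, 10, 0, np.float64(-0.1), 13, 11, 1, np.float64(-0.11), 11, 12, 0, np.float64(-0.1), 10, 14, 0, np.float64(-0.1), 9, 14, 0, np.float64(-0.11), 7, 15, 1, np.float64(-0.1), 5, 16, 0, np.float64(-0.1), 4, 17, 0, np.float64(-0.11), 2, 17, 0, np.float64(-0.1), 1, 16, 1, np.float64(-0.1), -2, 17, 0, np.float64(-0.1), -3, 17, 0, np.float64(-0.11)]
end 0.6059325750988249 0.04970037096015282 0.20611871598598516 3.0798442862763986
```

>>> {"op": "apply_moves", "data": {"plan": [16,3,0,-0.1,16,6,1,-0.11,16,7,0,-0.1,14,8,0,-0.1,14,10,0,-0.1,13,11,1,-0.11,11,12,0,-0.1,10,14,0,-0.1,9,14,0,-0.11,7,15,1,-0.1,5,16,0,-0.1,4,17,0,-0.11,2,17,0,-0.1,1,16,1,-0.1,-2,17,0,-0.1,-3,17,0,-0.11,0,0,0,0,0,0,0,0], "hand": 1}}

```text
time_s: 10.8
ee_pos: [0.6047, 0.0499, 0.2021]
eef_rot: [-3.141, -0.001, 3.077]
force: [-0.8, -0.0, -0.2]
grip_width: 0.094
grip_force: 0.0
```

Run:
```python
from station import monitor,camera
from h import *
o=monitor.get_obs();print(o['time_s'],o['ee_pos'],o['eef_rot'],o['qpos'],o['grip_width'])
c=camera('wrist');cv2.imwrite('pics/w3.png',c['image'][:,:,::-1])
```

```text
10.8 [0.60466678 0.04989932 0.20207349] [-3.14140475e+00 -5.20528447e-04  3.07710454e+00] [ 2.20398558e-02  4.30068793e-01  1.35253486e+00 -1.45447588e-04
  1.35952382e+00 -1.48423787e+00] 0.09395891312874702
```

View pics/w3.png

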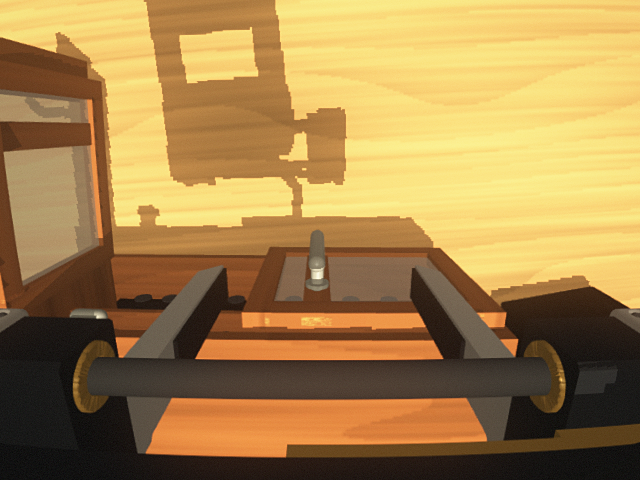

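The plain post (317,265) is centred between the fingertips (222 and 415). I'll descend and grip it.

>>> {"op": "apply_moves", "data": {"plan": [0,0,23,0,0,0,23,0,0,0,22,0,0,0,0,0]}}

```text
time_s: 11.25
ee_pos: [0.6034, 0.0492, 0.1317]
eef_rot: [-3.141, -0.005, 3.077]
force: [0.1, -0.0, 0.1]
grip_width: 0.0938
grip_force: 0.0
```

>>> {"op": "apply_moves", "data": {"plan": [0,0,0,0,0,0,0,0,0,0,0,0,0,0,0,0,0,0,0,0,0,0,0,0,0,0,0,0,0,0,0,0,0,0,0,0,0,0,0,0,0,0,0,0,0,0,0,0,0,0,0,0,0,0,0,0], "hand": -1}}

```text
time_s: 12.65
ee_pos: [0.6045, 0.0488, 0.1344]
eef_rot: [-3.14, -0.001, 3.079]
force: [-3.9, -8.7, 2.8]
grip_width: 0.0096
grip_force: 25.0
```

Run:
```python
from station import monitor
from h import *
o=monitor.get_obs();p=o['ee_pos'];print(p,o['eef_rot'][2],o['force'],o['grip_width'],o['grip_force'])
yaw=-.065;h=np.array([.658,.167])
c,s=np.cos(yaw),np.sin(yaw);h=p[:2]+np.array([.045*c-.12*s,.045*s+.12*c]);print(h)
def P(t):
    b=yaw-t;return (h[0]-.045*np.cos(b)+.12*np.sin(b), h[1]-.045*np.sin(b)-.12*np.cos(b),p[2],3.077-t)
rows((*P(0)[:2],p[2],3.077),[P(x) for x in np.linspace(.05,1.5,30)])
```

```text
[0.60451585 0.04879984 0.13443337] 3.0790380051237793 [-3.88229509 -8.70059008  2.79473547] 0.009648680209859312 24.999155402183533
[0.65721533 0.16562349]
[6, 2, 0, np.float64(0.05), 6, 3, 0, np.float64(0.05), 6, 2, 0, np.float64(0.05), 6, 3, 0, np.float64(0.05), 6, 2, 0, np.float64(0.05), 6, 2, 0, np.float64(0.05), 6, 3, 0, np.float64(0.05), 6, 2, 0, np.float64(0.05), 5, 3, 0, np.float64(0.05), 6, 2, 0, np.float64(0.05), 6, 2, 0, np.float64(0.05), 6, 3, 0, np.float64(0.05), 6, 2, 0, np.float64(0.05), 6, 3, 0, np.float64(0.05), 6, 2, 0, np.float64(0.05), 6, 2, 0, np.float64(0.05), 6, 3, 0, np.float64(0.05), 6, 2, 0, np.float64(0.05), 6, 3, 0, np.float64(0.05), 6, 2, 0, np.float64(0.05)]
[6, 2, 0, np.float64(0.05), 6, 3, 0, np.float64(0.05), 6, 2, 0, np.float64(0.05), 6, 3, 0, np.float64(0.05), 6, 2, 0, np.float64(0.05), 6, 3, 0, np.float64(0.05), 5, 2, 0, np.float64(0.05), 6, 2, 0, np.float64(0.05), 6, 3, 0, np.float64(0.05), 6, 2, 0, np.float64(0.05)]
end 0.5368788226076256 0.20968695063240148 0.13443337258098137 1.5770000000000033
```

>>> {"op": "apply_moves", "data": {"plan": [6,1,0,0.05,6,3,0,0.05,6,2,0,0.05,6,3,0,0.05,6,2,0,0.05,6,2,0,0.05,6,3,0,0.05,6,2,0,0.05,5,3,0,0.05,6,2,0,0.05]}}

```text
time_s: 13.65
ee_pos: [0.5554, 0.0884, 0.1344]
eef_rot: [3.142, 0.0, 2.578]
force: [3.7, 2.2, -1.7]
grip_width: 0.0097
grip_force: 25.0
```

>>> {"op": "apply_moves", "data": {"plan": [6,2,0,0.05,6,3,0,0.05,6,2,0,0.05,6,3,0,0.05,6,2,0,0.05,6,2,0,0.05,6,3,0,0.05,6,2,0,0.05,6,3,0,0.05,6,2,0,0.05]}}

```text
time_s: 14.65
ee_pos: [0.5311, 0.1474, 0.1344]
eef_rot: [3.14, 0.001, 2.078]
force: [11.2, 0.9, -7.8]
grip_width: 0.0096
grip_force: 25.0
```

>>> {"op": "apply_moves", "data": {"plan": [6,3,0,0.05,6,4,0,0.05,6,2,0,0.05,6,3,0,0.05,6,2,0,0.05,6,3,0,0.05,5,2,0,0.05,6,2,0,0.05,6,3,0,0.05,6,2,0,0.05,0,0,0,0,0,0,0,0]}}

```text
time_s: 15.85
ee_pos: [0.5384, 0.2107, 0.1344]
eef_rot: [-3.141, -0.0, 1.581]
force: [-0.8, 0.4, 0.4]
grip_width: 0.0092
grip_force: 25.0
```

>>> {"op": "apply_moves", "data": {"plan": [0,0,0,0,0,0,0,0,0,0,0,0,0,0,0,0], "hand": -0.3}}

```text
time_s: 16.25
ee_pos: [0.5385, 0.2107, 0.1345]
eef_rot: [3.142, -0.0, 1.58]
force: [-0.9, 0.5, -0.8]
grip_width: 0.0325
grip_force: 0.0
```

>>> {"op": "apply_moves", "data": {"plan": [0,0,-10,0,0,0,-20,0,0,0,-30,0,0,0,-30,0,0,0,-30,0,0,0,-30,0,0,0,0,0,0,0,0,0,0,0,0,0]}}

```text
time_s: 17.15
ee_pos: [0.5382, 0.2107, 0.2835]
eef_rot: [-3.14, 0.0, 1.58]
force: [-0.4, -0.1, -0.0]
grip_width: 0.0331
grip_force: 0.0
```

Run:
```python
from station import monitor,camera
import cv2
o=monitor.get_obs();print(o['time_s'],o['ee_pos'],o['eef_rot'],o['force'])
c=camera('top');cv2.imwrite('pics/t4.png',c['image'][:,:,::-1])
```

```text
17.15 [0.53818542 0.21065828 0.28351043] [-3.14002687e+00  4.50349891e-04  1.57983186e+00] [-0.35376081 -0.1202523  -0.03277168]
```

View pics/t4.png

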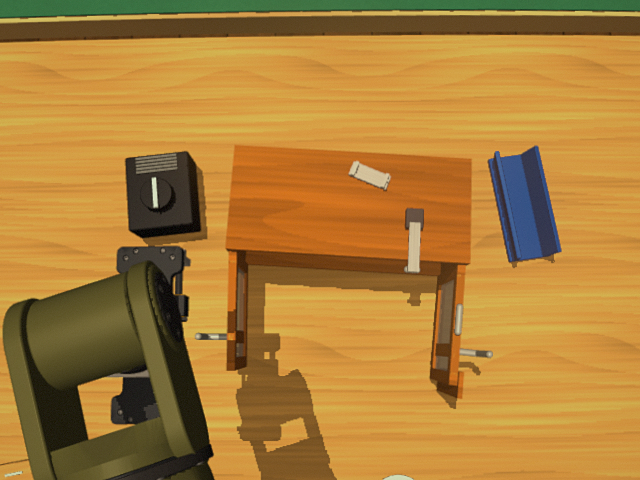

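The top view shows both leaves standing square, with free ends at (237,368) and (447,385). The gauge is still at (370,175) and the gripper is clear above the plain post.

```bash
python3 -c "
from station import ctrl
print(ctrl.hand_in())"
```

```text
the job is handed in; nothing more can be done
None
```

I opened the latched leaf first and then the plain leaf, both to about square. The last picture shows the gauge in its place on the roof and the gripper clear of the doors. I handed the job in just after 17 s on the robot's clock; no verdict came back.

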